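# Dispense one end cap and slide it to the packer's square

### The arm

A 6-joint arm with a two-finger parallel gripper is mounted at the origin on the work surface. World frame = base frame: x ahead of the robot, y to its left, z up, the work surface at z = 0. Lengths are in m, angles in degrees, forces in N, time in s.
With the tool pointing down it reaches from about 0.4 to 0.825 m from the base axis. Payload 7 kg.
Tool frame: the origin (TCP) lies between the finger pads; the fingertips stand 19 mm ahead of it and the grasp point (between the pads) is the TCP; z points along the fingers, y is the line along which they close (so a half turn about z gives the same grasp; the last joint's range is limited). The gripper opens to 88 mm and grips with 3 to 60 N. Pads are 19 mm wide; open, the fingers measure 130 mm over their backs; the gripper's body (78 mm by 193 mm) begins 47 mm behind the grasp point.
Start: joints at [84.975, 20.546, 0.682, 0, -70.136, -16.507], TCP at [0.248, 0.628, 0.246] pointing down, gripper open.
Joint ranges: [-176.03, 176.03], [-82.01, 121.73], [-58.28, 71.71], [-173.87, 95.51], [-174.79, -0.11], [-173.66, 173.66]. Speed limits (degrees/s): [136.94, 136.94, 172.46, 180, 180, 180].

### API

Orientations are given as [roll, pitch, yaw] about the fixed x, y, z axes, in that order (R = Rz(yaw) Ry(pitch) Rx(roll)).
In Python, from plant import get_obs, snapshot, close_job, spot_in, spot_point gives the robot as it stands.
- The arm moves only by the tool play_rows, never from a script. Its argument "plan" is a list of rows, each a list of 6 numbers: the shift along the tool's x, y, z in cm, then the turn, a rotation vector about the tool's x, y, z in degrees. A call has 1 to 20 rows; each row shifts and turns the commanded pose from where the row before left it, along the tool's axes as they then stand; what a row does not reach is not made up. A row lasts 1/12 s, in which the tool goes at most 41.7 mm and 7.16 degrees, less where a joint would pass 70% of its speed; a pose out of reach is approached as far as the arm can. A call is refused whole if a number of a shift passes 4.17 or a number of a turn 7.16, either way. A call with a gripper value outside its range is refused whole. "grip" is the finger opening in cm, from 0 to 8.76, set as the call begins (left out, the last holds). The fingers move at their own pace and stop on an object; the grip force is fixed at half the most. Time passes only in rows, so rows that do not move let the fingers close. It gives the time, the measured TCP pose, the force, the opening and the grip force at its end, in the units of the state.
- get_obs(): the state, without advancing time (a new reading comes with each control period).
- snapshot(name): name is "scene" or "top" or "wrist"; returns a dict with "frame" (384x512x3 uint8, red, green, blue), "fx", "fy", "cx", "cy" (pixels), "position" and "attitude" of the camera in the world. Camera axes: x right, y down, z forward; pixel columns grow to the right and rows downward; lengths in m; the calibration is good to about 2 mm. The wrist camera is an equidistant fisheye: a pixel r from the principal point sees the ray r / f radians off the axis. A picture is of the moment at which its call begins. There is no depth.
- close_job(): hands the job in; it is judged then, once.
Trained networks look in the newest picture that a camera, given by its name, has taken for a name from the list of things; names that differ only in an ending like _2 or _b are one class to them, and where a whole thing is asked for, a point or a joint stands for the part that bears it (a point fixed in the world has none). Each returns a list of dicts, best first, with "score" (0 to 1); they miss things now and then, are a little off and sometimes report something else, mostly with a low value. They report only what shows in the picture. A call takes as long as a camera call. They do not tell look-alikes from the thing itself.
- spot_in(camera, thing): "position" ([x, y, z] in m, in world coordinates, good to about 4 mm: the middle of the surface that is visible of it).
- spot_point(camera, thing): "position" ([x, y, z] in m, in world coordinates, good to about 4 mm: a listed point, or the origin of a listed thing).
The state is a dict: "clock": time; "joint_pos": joint angles; "qvel": joint speeds; "tau": joint torques, N m; "tool_pos": TCP position; "orientation": TCP orientation; "force": force on the tool from outside, world axes, zero at the start; "moment": the same for the moment, N m; "opening": finger opening in m; "gripper_force": force on a finger pad.
Only numpy, scipy, OpenCV 4.12 (cv2) and the standard library are available. Lean on these libraries where they do the work, as an engineer would, in place of code of your own. Each camera call takes 0.05 s, during which the arm holds its last target. There are 200 camera calls.

### The job

Press the black plunger of the green cap dispenser once, all the way down, and let it come back up, so that a single orange cap is pushed out onto the bench. Then nudge that cap along the bench with the fingers, without picking it up, until it lies flat and wholly inside the blue taped square. Leave the other caps in the dispenser and the things around where they are.

Things in the scene. Friction and masses are not known exactly. Their poses are not given: they have to be found in the camera images.
- dispenser: green cap dispenser fixed to the bench, turned up to 0.3 rad. Origin on the bench under the plunger's axis; x axis points to the outlet, z up. Housing x -55 to 24 mm, y +-28 mm, 85 mm high; steel foot flanges to y +-42 mm (4 mm high). In front of it the clear magazine (see point magazine). A full press pushes out the lowest cap; on release the next drops down, so another press pushes out another cap
- magazine (a point): centre of the open top of the clear square cap magazine, 48 mm above the bench, 50 mm from the plunger's axis; outside 51 x 51 mm. Three caps are stacked in it on the bench; the lowest leaves through an 18 mm high slot at the bench on the side away from the plunger
- outlet (a point): point on the bench where a full press leaves the centre of the cap (or up to some 15 mm farther on), on the dispenser's x axis 123 mm from the plunger's axis; 47 mm from the magazine's outer wall
- plunger_top (a point): centre of the top of the plunger's black knob (38 mm across), 131 mm above the bench when up; it moves 30 mm straight down. Spring: 4 N at the top to 10 N fully down, plus some damping (30 N per m/s); a hard stop at the bottom. It springs back by itself
- plunger (a joint): plunger travel in m: 0 up, 0.030 fully down. The pusher moves 2.5 times as far
- cap1: lowest orange cap, the one that will be pushed out: solid plastic disc 40 mm across, 14 mm thick, about 20 g, yellow spot on top, lying flat. Origin at the centre of its underside
- cap2: the orange cap above it in the magazine, same size; origin at the centre of its underside; it stays in the dispenser
- cap3: the top orange cap in the magazine, same size; origin at the centre of its underside; it stays in the dispenser
- blue_square: blue taped square 110 x 110 mm flush with the bench (no edge to catch on), sides along its x and y axes, origin at its centre; on the left or on the right of the dispenser
- red_square: red taped square for rejects, 110 x 110 mm, flush, origin at its centre; on the other side. A rejected clamp stands on it
- clamp_a: black pipe clamp fitting: two upright tubes 46 mm across side by side along its x axis, 94 x 65 x 50 mm high, loose; origin under the middle of the two tubes. Leave it alone
- clamp_b: the same black pipe clamp fitting, the reject standing on the red square; origin under the middle. Leave it alone
- clamp_c: the same black pipe clamp fitting, on the left of the bench; origin under the middle. Leave it alone
- tape_roll: brown roll of tape lying flat, 90 mm across, 45 mm high, origin under its centre. Leave it alone
- screwdriver: screwdriver lying on the bench beyond the dispenser, along its own x axis, handle to -x. Leave it alone
- wrench: steel wrench lying on the bench at the left, near the robot, along its own x axis. Leave it alone
- bolt_jar: jar with a white lid, 60 mm across, 75 mm high, origin under its centre. Leave it alone
Things that resemble listed ones, but are neither listed nor needed, are in the scene too. Leave any pink or yellow look-alike of the dispenser alone.

How it is judged (in metres and radians):
On the way, in this order (a step that is already met when the one before it is completed fails the run):
1. the plunger is pressed all the way down (value of joint plunger above 0.026 m), for 0.02 s.
2. the plunger is up again and one cap lies on the bench outside the outlet (value of joint plunger below 0.004 m and x of cap1 in the frame of dispenser above 0.105 m and height (world z) of cap1 below 0.004 m), for 0.1 s.
3. the cap has been slid wholly inside the blue square (x of cap1 in the frame of blue_square between -0.035 and 0.035 m and y of cap1 in the frame of blue_square between -0.035 and 0.035 m and height (world z) of cap1 below 0.004 m), for 0.2 s.
At the end, for the whole second after the job is handed in: The first cap lies flat and at rest wholly inside the blue square (its centre within 35 mm of the square's centre along each side), the plunger is up (within 4 mm), and the other two caps are still in the magazine (all of step 3 and angle between cap1's own z axis and vertical below 0.1 rad and linear speed of cap1 below 0.02 m/s and value of joint plunger below 0.004 m and x of cap2 in the frame of dispenser between 0.035 and 0.066 m and y of cap2 in the frame of dispenser between -0.015 and 0.015 m and x of cap3 in the frame of dispenser between 0.035 and 0.066 m and y of cap3 in the frame of dispenser between -0.015 and 0.015 m); the robot touches nothing.
It fails at once if a second cap is pushed out of the magazine (plunger pressed again) (x of any of cap2, cap3 in the frame of dispenser above 0.075 m).
It fails at once if a cap is lifted off the bench, or out of the magazine (height (world z) of cap1 above 0.012 m or height (world z) of cap2 above 0.024 m or height (world z) of cap3 above 0.038 m).
It fails at once if a bystander is moved more than 20 mm (distance of any of clamp_a, clamp_b, clamp_c, tape_roll, screwdriver, wrench, bolt_jar from where it was at the start of the episode above 0.02 m).
It also fails if it takes over 64 s, if anything falls off the work surface, if the arm or the gripper's body presses on something with over 40 N, if the wrist force passes 120 N, or if a joint passes its speed limit or range.

## Working session

There is one attempt and no reset: what is moved stays moved. The work goes in short steps, Python scripts to look and compute and a tool call to move; the robot and the scene stay as the last step left them, time stands still between calls to the robot, and variables do not carry over. Pictures are saved under pics/ and viewed, at most 10 in all, crops included, and the job is handed in when it is done.

Besides the shell and the picture viewer there is one more tool, called after "Call:" as name(argument=value, ...), one argument or row to a line, values as JSON. play_rows: Moves the arm, as the interface text tells. Its arguments: {"type":"object","properties":{"plan":{"type":"array","items":{"type":"array","items":{"type":"number"}}},"grip":{"type":"number"}},"required":["plan"]}

```bash
mkdir -p pics
python3 - <<'E'
from plant import *
import cv2,numpy as np
for c in ["top","scene"]:
    s=snapshot(c); cv2.imwrite(f"pics/{c}0.png",cv2.resize(s["frame"][:,:,::-1],(800,600),interpolation=cv2.INTER_CUBIC))
    print(c,s["fx"],s["fy"],s["cx"],s["cy"],s["position"],s["attitude"])
    for t in ["dispenser","plunger_top","magazine","outlet","blue_square","red_square","cap3","clamp_a","tape_roll","screwdriver","wrench","bolt_jar"]:
        print(t,[(np.round(d["position"],3).tolist(),round(d["score"],2)) for d in spot_point(c,t)])
print(get_obs())
E
```

```text
top 418.35980788753255 418.35980788753255 250.82584397435255 187.58539541022796 [ 0.44522675 -0.01416566  1.33932423] [-176.41064373    1.378256    -89.05625646]
dispenser [([0.478, -0.009, 0.005], 0.93), ([0.216, -0.264, -0.004], 0.88), ([0.4, -0.19, 0.003], 0.74), ([0.374, 0.14, -0.002], 0.73), ([0.221, 0.263, -0.002], 0.72)]
plunger_top [([0.219, 0.265, 0.131], 0.73), ([0.396, -0.2, 0.13], 0.7), ([0.478, -0.012, 0.128], 0.68), ([0.374, 0.142, 0.127], 0.58), ([0.221, -0.264, 0.13], 0.57)]
magazine [([0.423, 0.132, 0.046], 0.93), ([0.528, -0.023, 0.045], 0.82), ([0.265, 0.244, 0.051], 0.7), ([0.449, -0.19, 0.045], 0.67), ([0.265, -0.26, 0.046], 0.64), ([0.341, -0.414, 0.001], 0.4)]
outlet [([0.599, -0.03, -0.0], 0.59), ([0.526, -0.024, 0.046], 0.3)]
blue_square [([0.586, 0.27, 0.001], 0.95)]
red_square [([0.595, -0.274, -0.0], 0.67), ([0.475, -0.014, 0.129], 0.47)]
cap3 [([0.524, -0.024, 0.028], 0.7)]
clamp_a [([0.624, 0.487, 0.002], 0.77), ([0.597, -0.275, 0.001], 0.76), ([0.75, -0.076, -0.004], 0.65)]
tape_roll [([0.538, -0.507, -0.0], 0.76), ([0.763, 0.159, 0.0], 0.72)]
screwdriv
[... 1493 characters left out ...]
[0.48, -0.019, 0.002], 0.18)]
{'clock': 1.3, 'joint_pos': array([ 8.49755438e+01,  2.05460993e+01,  6.80411721e-01, -1.25208182e-03,
       -7.01381359e+01, -1.65081806e+01]), 'qvel': array([ 0.0376576 ,  0.04110949, -0.04385807, -0.14263307,  0.09143474,
        0.00648355]), 'tau': array([ 6.09776416e-04, -5.82390869e+01,  2.93287468e+01,  7.00249672e+00,
        1.22427632e-02, -9.12305410e-06]), 'tool_pos': array([0.24773144, 0.62784067, 0.24554848]), 'orientation': array([ 1.79995999e+02,  4.25685950e-05, -2.15330623e+01]), 'force': array([-0.10993022,  0.35581354,  0.51526882]), 'moment': array([0.00256718, 0.00371859, 0.02894064]), 'gripper_force': 0.0, 'opening': 0.08786908424014818}
```

View pics/top0.png

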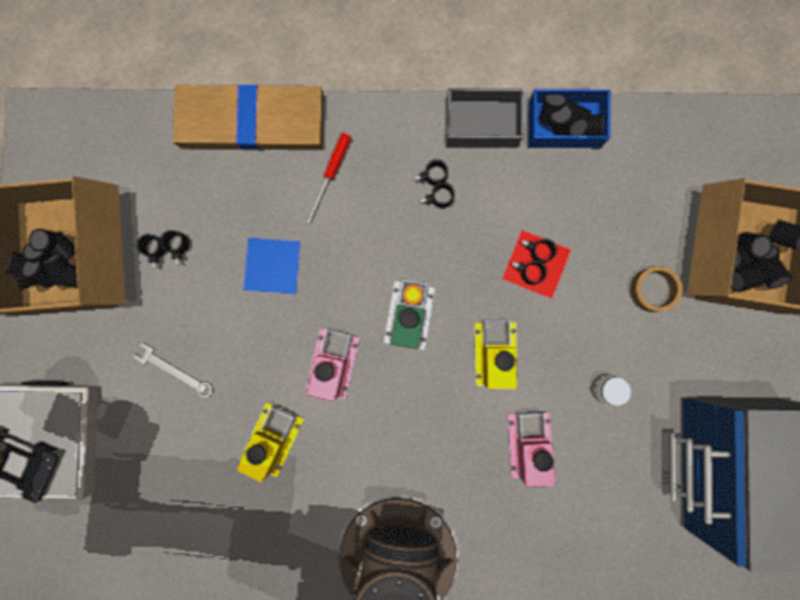

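View pics/scene0.png

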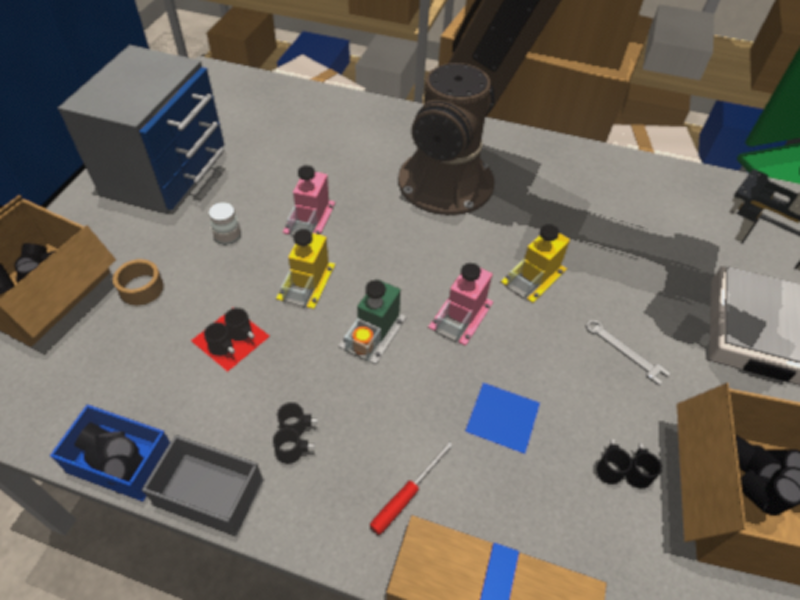

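Candidates in the top view, by body pixel: green (409,317), pink (325,370) and (542,460), yellow (257,453) and (505,360). Only (409,317) is green and holds an orange cap with a yellow spot, so it fits the description. The blue square is on the left at (272,266). I'll confirm with an enlarged crop.

Run:
```python
import cv2
from plant import *
f=snapshot("top")["frame"][165:235,230:295,::-1]
cv2.imwrite("pics/crop1.png",cv2.resize(f,None,fx=8,fy=8,interpolation=cv2.INTER_CUBIC))
```

```text
(no output)
```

View pics/crop1.png

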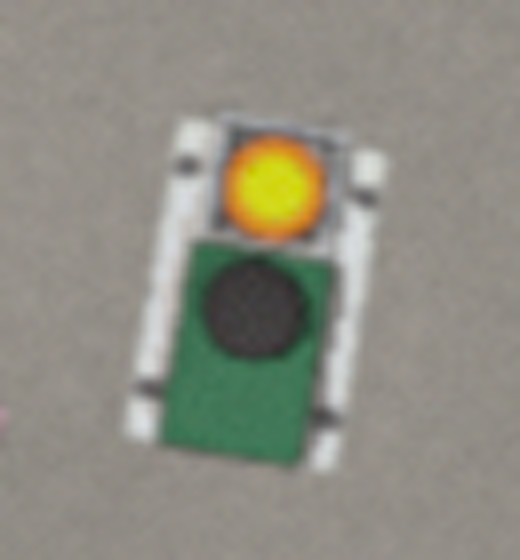

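Call:
play_rows(
  plan=[
    [3.6, 2.2, 0, 0, 0, 0],
    [3.6, 2.2, 0, 0, 0, 0],
    [3.6, 2.2, 0, 0, 0, 0],
    [3.6, 2.2, 0, 0, 0, 0],
  ],
  grip=0,
)

```text
clock: 1.68
tool_pos: [0.3487, 0.4934, 0.2455]
orientation: [-180.0, -0.0, -21.5]
force: [0.9, 0.7, 0.1]
opening: 0.0667
gripper_force: 0.0
```

The crop confirms the target: green housing, black knob at crop (256,308), orange cap with yellow spot at (273,190), turned about -10°. Next I move above the plunger.

Call:
play_rows(
  plan=[
    [1.91, 2.65, 0, 0, 0, 0],
    [1.91, 2.65, 0, 0, 0, 0],
    [1.91, 2.65, 0, 0, 0, 0],
    [1.91, 2.65, 0, 0, 0, 0],
    [1.91, 2.65, 0, 0, 0, 0],
    [1.91, 2.65, 0, 0, 0, 0],
    [1.91, 2.65, 0, 0, 0, 0],
    [1.91, 2.65, 0, 0, 0, 0],
    [1.91, 2.65, 0, 0, 0, 0],
    [1.91, 2.65, 0, 0, 0, 0],
    [1.91, 2.65, 0, 0, 0, 0],
    [1.91, 2.65, 0, 0, 0, 0],
    [1.91, 2.65, 0, 0, 0, 0],
    [1.91, 2.65, 0, 0, 0, 0],
    [1.91, 2.65, 0, 0, 0, 0],
    [1.91, 2.65, 0, 0, 0, 0],
    [0, 0, 0, 0, 0, -5.75],
    [0, 0, 0, 0, 0, -5.75],
    [0, 0, 0, 0, 0, 0],
  ],
)

```text
clock: 3.27
tool_pos: [0.4768, -0.0126, 0.2456]
orientation: [-180.0, -0.0, -9.9]
force: [0.1, -0.1, 0.3]
opening: 0.0004
gripper_force: 0.0
```

```bash
cat > h.py <<'E'
from plant import *
import numpy as np
def go(x,y,z,yaw=None):
    o=get_obs(); w=np.radians(o["orientation"][2]); d=np.array([x,y,z])-o["tool_pos"]
    c,s=np.cos(w),np.sin(w)
    print("shift cm",np.round(100*np.array([c*d[0]+s*d[1], s*d[0]-c*d[1], -d[2]]),2), "turn z", None if yaw is None else round(-(yaw-o["orientation"][2]),1))
def p(cam,t):
    snapshot(cam)
    print(cam,t,[(np.round(d["position"],3).tolist(),round(d["score"],2)) for d in spot_point(cam,t)])
E
python3 - <<'E'
from h import *
o=get_obs(); print(o["clock"],o["tool_pos"],o["orientation"],o["joint_pos"])
p("wrist","plunger_top"); p("scene","plunger_top"); p("scene","magazine")
go(.478,-.0135,.155)
E
```

```text
3.2667 [ 0.47681864 -0.01257724  0.24562408] [-1.79995942e+02 -5.11387227e-03 -9.87652176e+00] [ 2.21985629e+01  1.55524432e+00 -2.33881848e+01 -7.97316781e-04
 -6.50500827e+01  5.79252518e+01]
wrist plunger_top [([0.396, -0.192, 0.133], 0.94), ([0.473, -0.013, 0.132], 0.62)]
scene plunger_top [([0.402, -0.188, 0.135], 0.7), ([0.374, 0.143, 0.13], 0.55), ([0.214, -0.261, 0.134], 0.47), ([0.219, 0.262, 0.132], 0.43)]
scene magazine [([0.264, 0.241, 0.049], 0.95), ([0.525, -0.023, 0.046], 0.89), ([0.27, -0.258, 0.046], 0.82), ([0.45, -0.194, 0.047], 0.81), ([0.424, 0.133, 0.048], 0.6), ([0.762, 0.158, -0.002], 0.58)]
shift cm [0.16 0.19 9.06] turn z None
```

Call:
play_rows(
  plan=[
    [0, 0, 2.2, 0, 0, 0],
    [0, 0, 2.2, 0, 0, 0],
    [0, 0, 2.2, 0, 0, 0],
    [0, 0, 2.2, 0, 0, 0],
    [0, 0, 0.3, 0, 0, 0],
    [0, 0, 0.3, 0, 0, 0],
    [0, 0, 0.3, 0, 0, 0],
    [0, 0, 0.3, 0, 0, 0],
    [0, 0, 0.3, 0, 0, 0],
    [0, 0, 0.3, 0, 0, 0],
    [0, 0, 0.3, 0, 0, 0],
    [0, 0, 0.3, 0, 0, 0],
    [0, 0, 0.3, 0, 0, 0],
    [0, 0, 0.3, 0, 0, 0],
    [0, 0, 0.3, 0, 0, 0],
    [0, 0, 0.3, 0, 0, 0],
    [0, 0, 0.1, 0, 0, 0],
    [0, 0, 0, 0, 0, 0],
    [0, 0, 0, 0, 0, 0],
  ],
)

```text
clock: 5.15
tool_pos: [0.4774, -0.0115, 0.1224]
orientation: [-180.0, -0.1, -10.0]
force: [-3.9, 1.0, 9.8]
opening: 0.0003
gripper_force: 4.4
```

Call:
play_rows(
  plan=[
    [0, 0, 0.2, 0, 0, 0],
    [0, 0, 0.15, 0, 0, 0],
    [0, 0, 0, 0, 0, 0],
    [0, 0, 0, 0, 0, 0],
  ],
)

```text
clock: 5.48
tool_pos: [0.4775, -0.0116, 0.1201]
orientation: [-180.0, -0.1, -10.0]
force: [-9.8, 1.1, 22.4]
opening: 0.0002
gripper_force: 11.2
```

The force rose to 22 N with the tip at z = 0.101, so the plunger is on its hard stop. Now I release and look.

Call:
play_rows(
  plan=[
    [0, 0, -0.4, 0, 0, 0],
    [0, 0, -0.4, 0, 0, 0],
    [0, 0, -0.4, 0, 0, 0],
    [0, 0, -0.4, 0, 0, 0],
    [0, 0, -0.4, 0, 0, 0],
    [0, 0, -0.4, 0, 0, 0],
    [0, 0, -0.4, 0, 0, 0],
    [0, 0, -0.4, 0, 0, 0],
    [0, 0, -0.4, 0, 0, 0],
    [0, 0, -0.4, 0, 0, 0],
    [0, 0, -2, 0, 0, 0],
    [0, 0, -3, 0, 0, 0],
    [0, 0, -3, 0, 0, 0],
    [0, 0, 0, 0, 0, 0],
  ],
)

```text
clock: 6.65
tool_pos: [0.4798, -0.0114, 0.2428]
orientation: [-179.9, -0.5, -10.0]
force: [0.8, 0.0, 0.5]
opening: 0.0005
gripper_force: 0.0
```

Run:
```python
from h import *
import cv2
o=get_obs(); print(o["tool_pos"],o["orientation"])
for c in ["scene","top","wrist"]:
    p(c,"cap1"); p(c,"plunger_top"); p(c,"blue_square")
cv2.imwrite("pics/s2.png",cv2.resize(snapshot("scene")["frame"][150:320,180:400,::-1],None,fx=3.5,fy=3.5,interpolation=cv2.INTER_CUBIC))
```

```text
[ 0.47978425 -0.01141884  0.24283988] [-179.85201949   -0.47360289   -9.97448803]
scene cap1 [([0.521, -0.019, 0.015], 0.48)]
scene plunger_top [([0.592, -0.27, -0.0], 0.69), ([0.474, -0.014, 0.133], 0.62), ([0.376, 0.143, 0.129], 0.58), ([0.215, -0.263, 0.131], 0.57), ([0.398, -0.193, 0.128], 0.56), ([0.221, 0.264, 0.131], 0.55)]
scene blue_square [([0.582, 0.27, 0.003], 0.57)]
top cap1 [([0.599, -0.032, -0.001], 0.63)]
top plunger_top [([0.22, -0.264, 0.131], 0.58), ([0.398, -0.198, 0.128], 0.56)]
top blue_square [([0.584, 0.274, 0.002], 0.93)]
wrist cap1 [([0.598, -0.034, 0.002], 0.87), ([0.525, -0.023, 0.018], 0.74)]
wrist plunger_top [([0.476, -0.013, 0.131], 0.92), ([0.398, -0.195, 0.13], 0.62), ([0.525, -0.018, 0.015], 0.36)]
wrist blue_square [([0.582, 0.27, -0.002], 0.77)]
```

View pics/s2.png

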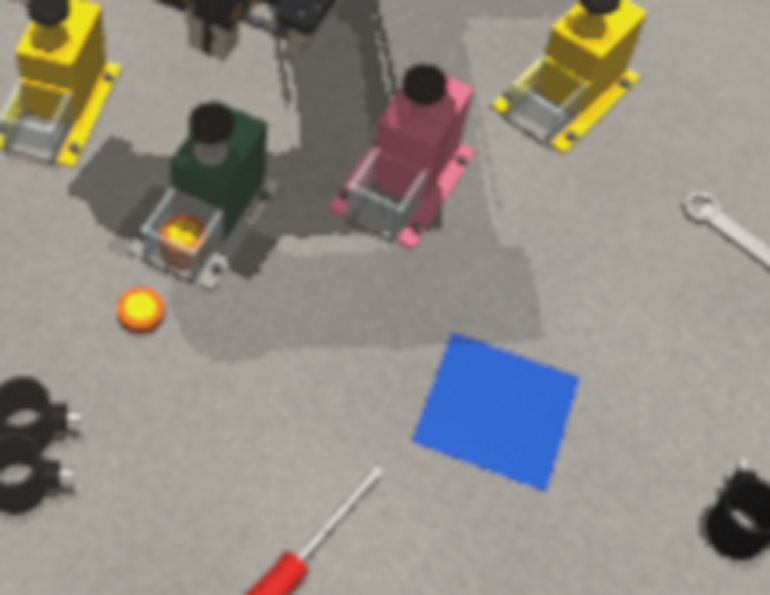

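Cap1 lies flat outside the outlet at crop (140,308), which is world (0.598,-0.033). Two caps remain in the magazine at (183,235) and the plunger is up. I'll push the cap a little further out first, with two fingertips as a cradle, so the gripper's body clears the housing later.

Call:
play_rows(
  plan=[
    [3, 0, 0, 0, 0, 0],
    [3, 0, 0, 0, 0, 0],
    [3, 0, 0, 0, 0, 0],
    [0, 0, 3, 0, 0, 0],
    [0, 0, 3, 0, 0, 0],
    [0, 0, 3, 0, 0, 0],
    [0, 0, 3, 0, 0, 0],
    [0, 0, 3, 0, 0, 0],
    [0, 0, 2, 0, 0, 0],
    [0, 0, 0, 0, 0, 0],
    [0, 0, 0, 0, 0, 0],
  ],
  grip=2.5,
)

```text
clock: 8.52
tool_pos: [0.565, -0.0276, 0.0665]
orientation: [179.9, 0.1, -10.0]
force: [0.1, -0.5, -0.2]
opening: 0.0249
gripper_force: 0.0
```

Run:
```python
from h import *
import cv2
o=get_obs(); print(o["tool_pos"],o["orientation"],o["opening"])
for c in ["top","wrist"]: p(c,"cap1")
go(.569,-.028,.024,-10)
cv2.imwrite("pics/w3.png",cv2.resize(snapshot("wrist")["frame"][:,:,::-1],(800,600),interpolation=cv2.INTER_CUBIC))
```

```text
[ 0.56499798 -0.02763462  0.0664658 ] [ 1.79922770e+02  1.24326792e-01 -1.00199023e+01] 0.02490240828731062
top cap1 [([0.525, -0.024, 0.016], 0.49), ([0.477, -0.014, 0.002], 0.4)]
wrist cap1 [([0.599, -0.035, 0.001], 0.94), ([0.526, -0.021, 0.017], 0.71)]
shift cm [0.25 0.05 4.49] turn z -0.0
```

View pics/w3.png

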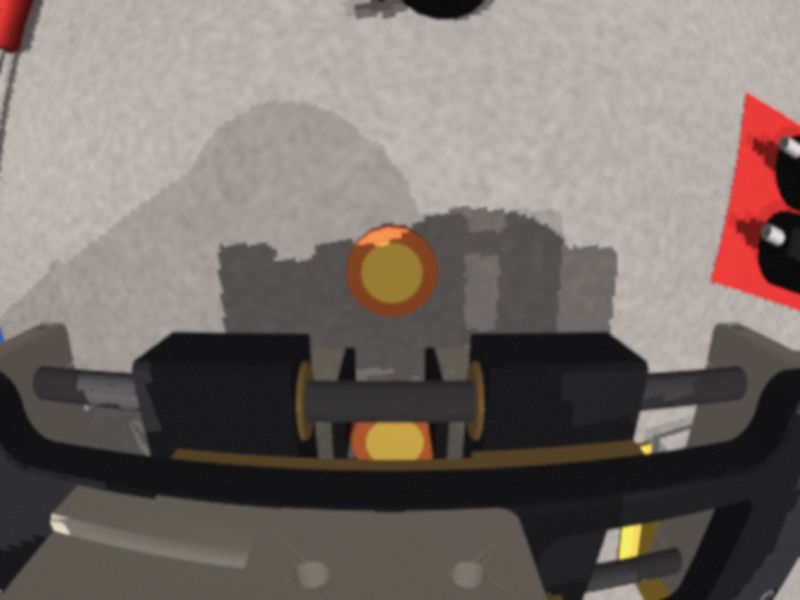

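The wrist view shows the cap at (392,272), straight ahead of the gap between the fingers. I lower the fingers and push forward about 45 mm.

Call:
play_rows(
  plan=[
    [0.4, 0, 0, 0, 0, 0],
    [0, 0, 1.5, 0, 0, 0],
    [0, 0, 1.5, 0, 0, 0],
    [0, 0, 1.2, 0, 0, 0],
    [0, 0, 0, 0, 0, 0],
  ],
)

```text
clock: 9.18
tool_pos: [0.5685, -0.0284, 0.0236]
orientation: [180.0, 0.1, -10.1]
force: [-0.5, -0.2, -0.4]
opening: 0.025
gripper_force: 0.0
```

Call:
play_rows(
  plan=[
    [0.3, 0, 0, 0, 0, 0],
    [0.3, 0, 0, 0, 0, 0],
    [0.4, 0, 0, 0, 0, 0],
    [0.5, 0, 0, 0, 0, 0],
    [0.5, 0, 0, 0, 0, 0],
    [0.5, 0, 0, 0, 0, 0],
    [0.5, 0, 0, 0, 0, 0],
    [0.5, 0, 0, 0, 0, 0],
    [0.5, 0, 0, 0, 0, 0],
    [0.5, 0, 0, 0, 0, 0],
    [0.3, 0, 0, 0, 0, 0],
    [0.2, 0, 0, 0, 0, 0],
    [0, 0, 0, 0, 0, 0],
    [-0.5, 0, 0, 0, 0, 0],
    [-0.5, 0, 0, 0, 0, 0],
    [0, 0, -2, 0, 0, 0],
    [0, 0, -3, 0, 0, 0],
    [0, 0, -3, 0, 0, 0],
    [0, 0, 0, 0, 0, 0],
  ],
)

```text
clock: 10.77
tool_pos: [0.6115, -0.0346, 0.1112]
orientation: [-179.9, -0.5, -9.9]
force: [2.0, 0.6, 0.4]
opening: 0.025
gripper_force: 0.0
```

Run:
```python
from h import *
o=get_obs(); print(o["clock"],o["tool_pos"],o["orientation"],o["joint_pos"])
for c in ["wrist","scene","top"]: p(c,"cap1")
```

```text
10.7667 [ 0.61145705 -0.03457162  0.111195  ] [-179.86930306   -0.48253877   -9.94664735] [ 15.06755411  21.09717107 -17.64706425   0.11051388 -50.76327428
  64.91681388]
wrist cap1 [([0.646, -0.043, 0.002], 0.68)]
scene cap1 [([0.646, -0.04, 0.0], 0.44)]
top cap1 [([0.523, -0.021, 0.012], 0.59), ([0.593, -0.278, 0.0], 0.32)]
```

Call:
play_rows(
  plan=[
    [0, 0, 0, 0, 0, 6.87],
    [0, 0, 0, 0, 0, 6.87],
    [0, 0, 0, 0, 0, 6.87],
    [0, 0, 0, 0, 0, 6.87],
    [0, 0, 0, 0, 0, 6.87],
    [0, 0, 0, 0, 0, 6.87],
    [0, 0, 0, 0, 0, 6.87],
    [0, 0, 0, 0, 0, 6.87],
    [0, 0, 0, 0, 0, 6.87],
    [0, 0, 0, 0, 0, 6.87],
    [2.4, -1.6, 0, 0, 0, 0],
    [2.4, -1.6, 0, 0, 0, 0],
    [0, 0, 0, 0, 0, 0],
    [0, 0, 0, 0, 0, 0],
  ],
)

```text
clock: 12.23
tool_pos: [0.6494, -0.077, 0.1032]
orientation: [179.9, 0.0, -78.8]
force: [-1.5, 0.4, 0.3]
opening: 0.0251
gripper_force: 0.0
```

Run:
```python
from h import *
import cv2
o=get_obs(); print(o["clock"],o["tool_pos"],o["orientation"],o["joint_pos"])
for c in ["wrist","scene","top"]: p(c,"cap1"); p(c,"clamp_a"); p(c,"blue_square")
go(.653,-.075,.024,-78.6)
cv2.imwrite("pics/s4.png",cv2.resize(snapshot("scene")["frame"][150:330,130:370,::-1],None,fx=3.3,fy=3.3,interpolation=cv2.INTER_CUBIC))
```

```text
12.2333 [ 0.64935764 -0.07695293  0.10321478] [ 1.79854714e+02  6.98646991e-03 -7.88311980e+01] [ 1.02954794e+01  2.52847804e+01 -1.19465098e+01 -5.98098705e-03
 -5.29140854e+01  8.76944064e-01]
wrist cap1 []
wrist clamp_a [([0.753, -0.073, -0.001], 0.83)]
wrist blue_square []
scene cap1 [([0.644, -0.04, -0.0], 0.74), ([0.521, -0.021, 0.014], 0.4)]
scene clamp_a [([0.624, 0.488, -0.001], 0.65), ([0.751, -0.071, 0.004], 0.58), ([0.594, -0.271, -0.001], 0.56)]
scene blue_square [([0.585, 0.274, 0.003], 0.69)]
top cap1 [([0.521, -0.025, 0.014], 0.51), ([0.645, -0.043, -0.003], 0.5)]
top clamp_a [([0.593, -0.276, -0.0], 0.83), ([0.623, 0.488, 0.002], 0.65)]
top blue_square [([0.584, 0.273, 0.002], 0.76)]
shift cm [-0.02 -0.36  8.1 ] turn z -0.1
```

View pics/s4.png

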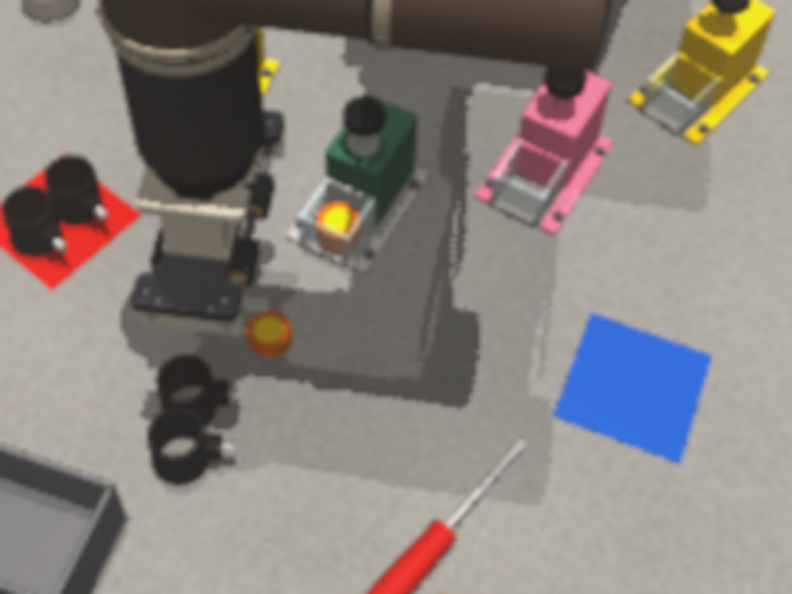

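The cap is at (269,333) with the fingers behind it on the clamp side, and the way to the blue square at (635,388) is free. I lower and start pushing.

Call:
play_rows(
  plan=[
    [0, -0.25, 0, 0, 0, 0],
    [0, 0, 2, 0, 0, 0],
    [0, 0, 2, 0, 0, 0],
    [0, 0, 2, 0, 0, 0],
    [0, 0, 1.8, 0, 0, 0],
    [0, 0, 0, 0, 0, 0],
    [-0.3, 0, 0, 0, 0, 0],
    [-0.3, 0, 0, 0, 0, 0],
    [-0.4, 0, 0, 0, 0, 0],
    [-0.5, 0, 0, 0, 0, 0],
    [-0.6, 0, 0, 0, 0, 0],
    [-0.6, 0, 0, 0, 0, 0],
    [-0.6, 0, 0, 0, 0, 0],
    [-0.6, 0, 0, 0, 0, 0],
    [-0.6, 0, 0, 0, 0, 0],
    [-0.6, 0, 0, 0, 0, 0],
    [-0.6, 0, 0, 0, 0, 0],
    [-0.6, 0, 0, 0, 0, 0],
    [-0.4, 0, 0, 0, 0, 0],
    [0, 0, 0, 0, 0, 0],
  ],
)

```text
clock: 14.85
tool_pos: [0.6387, -0.0088, 0.027]
orientation: [180.0, 0.0, -78.7]
force: [-1.0, -1.0, -0.5]
opening: 0.0251
gripper_force: 0.0
```

Run:
```python
from h import *
o=get_obs(); print(o["clock"],o["tool_pos"],o["orientation"])
for c in ["wrist","scene","top"]: p(c,"cap1")
go(.583+.005,.271-.0245,.024,-78.6)
```

```text
14.85 [ 0.63874491 -0.00881644  0.02704118] [ 1.79997685e+02  3.74469256e-03 -7.86881908e+01]
wrist cap1 [([0.637, 0.016, 0.001], 0.92)]
scene cap1 [([0.634, 0.015, -0.003], 0.41)]
top cap1 []
shift cm [-2.615e+01 -1.000e-02  3.000e-01] turn z -0.2
```

Call:
play_rows(
  plan=[
    [-0.3, 0, 0.2, 0, 0, 0],
    [-0.5, 0, 0, 0, 0, 0],
    [-0.8, 0, 0, 0, 0, 0],
    [-0.8, 0, 0, 0, 0, 0],
    [-0.8, 0, 0, 0, 0, 0],
    [-0.8, 0, 0, 0, 0, 0],
    [-0.8, 0, 0, 0, 0, 0],
    [-0.8, 0, 0, 0, 0, 0],
    [-0.8, 0, 0, 0, 0, 0],
    [-0.8, 0, 0, 0, 0, 0],
    [-0.8, 0, 0, 0, 0, 0],
    [-0.8, 0, 0, 0, 0, 0],
    [-0.8, 0, 0, 0, 0, 0],
    [-0.8, 0, 0, 0, 0, 0],
    [-0.8, 0, 0, 0, 0, 0],
    [-0.8, 0, 0, 0, 0, 0],
    [-0.8, 0, 0, 0, 0, 0],
    [-0.6, 0, 0, 0, 0, 0],
    [-0.4, 0, 0, 0, 0, 0],
    [0, 0, 0, 0, 0, 0],
  ],
)

```text
clock: 16.82
tool_pos: [0.6118, 0.1265, 0.0251]
orientation: [-180.0, 0.0, -78.7]
force: [-0.6, 0.1, -0.3]
opening: 0.0251
gripper_force: 0.0
```

Run:
```python
from h import *
o=get_obs(); print(o["clock"],o["tool_pos"],o["orientation"])
for c in ["wrist","scene","top"]: p(c,"cap1"); p(c,"blue_square")
go(.583+.005,.271-.0245,.024,-78.6)
```

```text
16.8167 [0.61183026 0.12652398 0.02510284] [-1.79990700e+02  3.51776888e-03 -7.86827346e+01]
wrist cap1 [([0.523, -0.023, 0.017], 0.89), ([0.608, 0.149, 0.001], 0.63)]
wrist blue_square []
scene cap1 [([0.52, -0.018, 0.014], 0.45)]
scene blue_square [([0.582, 0.273, 0.003], 0.88), ([0.525, -0.022, 0.046], 0.46)]
top cap1 [([0.524, -0.02, 0.013], 0.46)]
top blue_square [([0.581, 0.273, 0.002], 0.58), ([0.524, -0.02, 0.013], 0.49)]
shift cm [-12.33  -0.02   0.11] turn z -0.1
```

Call:
play_rows(
  plan=[
    [-0.3, 0, 0, 0, 0, 0],
    [-0.5, 0, 0, 0, 0, 0],
    [-0.8, 0, 0, 0, 0, 0],
    [-0.8, 0, 0, 0, 0, 0],
    [-0.8, 0, 0, 0, 0, 0],
    [-0.8, 0, 0, 0, 0, 0],
    [-0.8, 0, 0, 0, 0, 0],
    [-0.8, 0, 0, 0, 0, 0],
    [-0.8, 0, 0, 0, 0, 0],
    [-0.8, 0, 0, 0, 0, 0],
    [-0.8, 0, 0, 0, 0, 0],
    [-0.8, 0, 0, 0, 0, 0],
    [-0.8, 0, 0, 0, 0, 0],
    [-0.8, 0, 0, 0, 0, 0],
    [-0.8, 0, 0, 0, 0, 0],
    [-0.6, 0, 0, 0, 0, 0],
    [-0.3, 0, 0, 0, 0, 0],
    [-0.2, 0, 0, 0, 0, 0],
    [0, 0, 0, 0, 0, 0],
  ],
)

```text
clock: 19.0
tool_pos: [0.5878, 0.2466, 0.025]
orientation: [180.0, -0.0, -78.7]
force: [0.3, -1.4, -0.4]
opening: 0.025
gripper_force: 0.0
```

Call:
play_rows(
  plan=[
    [0.4, 0, 0, 0, 0, 0],
    [0.8, 0, 0, 0, 0, 0],
    [1.5, 0, 0, 0, 0, 0],
    [0, 0, -2, 0, 0, 0],
    [0, 0, -3.5, 0, 0, 0],
    [0, 0, -4, 0, 0, 0],
    [0, 0, -4, 0, 0, 0],
    [4, 0, 0, 0, 0, 0],
    [4, 0, 0, 0, 0, 0],
    [4, 0, 0, 0, 0, 0],
    [0, 0, 0, 0, 0, 0],
    [0, 0, 0, 0, 0, 0],
  ],
)

```text
clock: 20.0
tool_pos: [0.6166, 0.0983, 0.1601]
orientation: [180.0, 0.0, -79.0]
force: [0.2, -0.6, 1.2]
opening: 0.0248
gripper_force: 0.0
```

Run:
```python
from h import *
import cv2
o=get_obs(); print(o["clock"],o["tool_pos"],o["orientation"])
for c in ["wrist","scene","top"]: p(c,"cap1"); p(c,"blue_square")
p("scene","plunger_top")
cv2.imwrite("pics/s5.png",cv2.resize(snapshot("scene")["frame"][150:330,160:400,::-1],None,fx=3.3,fy=3.3,interpolation=cv2.INTER_CUBIC))
```

```text
20.0 [0.61660188 0.09833035 0.16013173] [ 1.79988525e+02  2.17168493e-03 -7.89974238e+01]
wrist cap1 [([0.524, -0.02, 0.018], 0.74)]
wrist blue_square []
scene cap1 [([0.582, 0.272, 0.001], 0.45), ([0.521, -0.02, 0.016], 0.4)]
scene blue_square [([0.582, 0.274, 0.003], 0.95), ([0.543, -0.506, 0.001], 0.68)]
top cap1 [([0.581, 0.271, 0.001], 0.47)]
top blue_square [([0.584, 0.273, 0.001], 0.79)]
scene plunger_top [([0.219, 0.258, 0.131], 0.57), ([0.474, -0.014, 0.131], 0.56), ([0.398, -0.191, 0.131], 0.55), ([0.213, -0.262, 0.132], 0.53), ([0.376, 0.14, 0.131], 0.43)]
```

View pics/s5.png

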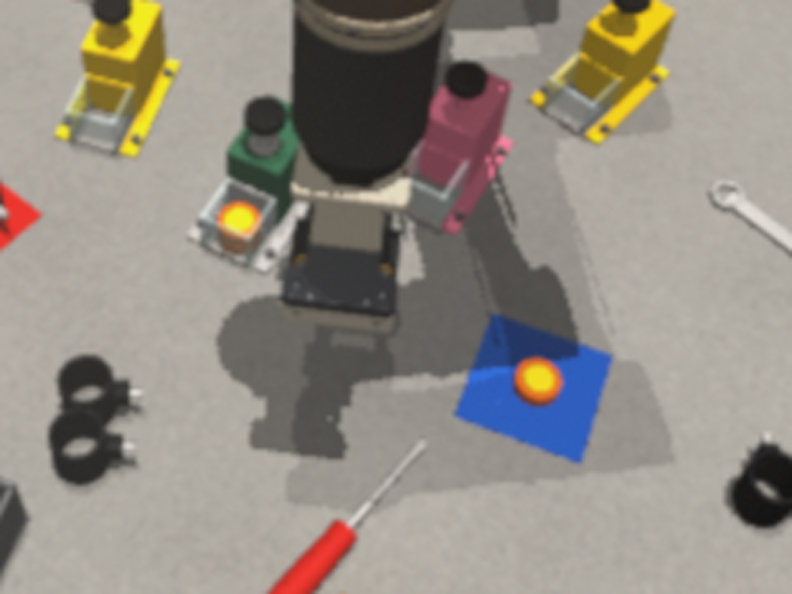

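The cap at (538,381) lies flat in the middle of the blue square. The plunger is up, two caps are still in the magazine, and the gripper is clear of everything. I'm handing in.

```bash
python3 -c "
from plant import *
print(close_job())"
```

```text
the job is handed in; nothing more can be done
None
```

I pressed the plunger once and nudged the orange cap into the blue square, where the cameras show it lying flat and within about 3 mm of the centre; the job is handed in, but no verdict came back.

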